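Lift the brass bush out of the parts cleaner with the spring tongs

TASK

Draw the spring tongs straight up out of their stand, reach down through the open top of the parts cleaner with them, close their red jaws round the brass bush in the basket and lift it up out of the tank, leaving the two nuts in the basket. Handle the bush only with the tongs, and leave the lid, the masking tape, the pot of drivers and the aerosol can where they are. Finish while still squeezing the tongs, with the bush hanging roughly upright in the jaws over the tank opening so that it drips back in, its underside at least 5 cm above the tank's rim and everything still.

Things in the scene. Friction and masses are not known exactly. Their poses are not given: they have to be found in the camera images.
- tongs: steel spring tongs, black ribbed grips, red V jaws, standing upright in the stand, jaws down: 146 mm high, 82 mm over the open jaws, 26 mm thick, 100 g. Origin midway between the jaws, level with their undersides; z up to the bow, y the line along which the arms close (the stand's y). Arms hinge in the bow, 137 mm up; closed on the bush, the jaws stand 1.5 mm lower than open
- tongs_grip (a point): point between the black grips, 108 mm above the tongs' origin, 38 mm below the bow's top: squeeze both grips from outside along the tongs' y, fingers down. Grips are 20 mm wide (x), from 82 to 127 mm above the origin. Free, they measure 51 mm over the outsides here, 46 at their top, 57 at their foot (parallel fingers meet the lower part first); closed on the bush 43 mm and upright
- tongs_left (a joint): turn of the +y arm inward (rad); the other arm turns equally. 0 = sprung open (59 mm between the jaws' inner corners, 68 between the V grooves); 0.12 = closed on the 34 mm bush; 0.24 = end. Each 0.01 moves each jaw 1.3 mm. A light squeeze to 0.01-0.03 carries the tongs. The spring takes 3 N at the fingers when open, 8 N on the bush; 30 to 60 N at the grips then holds the bush well
- stand: grey moulded tongs stand, fixed to the bench: 76 x 124 mm drip tray with an upright open-topped box 42 x 102 x 70 mm. Origin at the centre of its underside, y along the well's long side
- cleaner: white ultrasonic parts cleaner with steel rim and black front panel, lid off, fixed to the bench: 142 (x) x 202 (y) x 110 mm high. Origin at the centre of its underside, y along its long side. Tank opening 112 (x) x 172 (y) mm with vertical walls; the wire basket's floor is 40 mm above the origin, 70 mm below the rim
- rim (a point): centre of the tank opening, at the height of the rim, 110 mm above the bench
- bush: flanged brass bush, flange down on the basket floor, near the tank's middle (within 30 mm along y, 6 mm along x): 30 mm high, flange 46 mm across, 5 thick, barrel above it 34 across, 0.12 kg. Origin at the centre of its underside, z up. The jaws (16 mm high) fit the barrel with their undersides 6 to 12 mm above the basket floor; the tongs' y along the tank's y keeps them off the nuts
- nut_a: hexagon nut 19 x 22 x 10 mm lying in the basket 38 to 42 mm from the tank's middle line towards its +x wall; stays in the basket. Origin at the centre of its underside
- nut_b: like nut_a, 38 to 42 mm towards the -x wall
- driver_pot: dark green pot of green-handled drivers, 74 mm across, 169 mm high, at the back left; not to be moved. Origin at the centre of its underside
- spray_can: green and black aerosol can, 63 mm across, 201 mm high, at the back left; not to be moved. Origin at the centre of its underside
- tank_lid: the cleaner's flat steel lid with a black bar handle, 136 x 196 x 32 mm, lying near the front edge; not to be moved. Origin at the centre of its underside
- well_mouth (a point): centre of the well's open top, 70 mm above the bench: the well is 32 (x) x 92 (y) mm and its floor 10 mm above the bench, so the tongs must rise 60 mm before they can move sideways
- masking_tape: roll of masking tape, 98 mm across, 25 mm high, lying near the front edge; not to be moved. Origin at the centre of its underside

How it is judged (in metres and radians):
On the way, in this order (a step that is already met when the one before it is completed fails the run):
1. the tongs are drawn up out of the well, held by the fingers (z of tongs in the frame of stand above 0.075 m and contact force between the fingers and tongs above 0.5 N), for 0.1 s.
2. the jaws are closed on the bush while it stands in the basket (contact force between tongs and bush above 1 N and value of joint tongs_left above 0.08 rad and z of bush in the frame of cleaner below 0.06 m and horizontal distance between tongs and bush below 0.015 m), for 0.1 s.
At the end, for the whole second after the job is handed in: The bush hangs in the jaws of the squeezed tongs, held by the fingers: underside at least 45 mm above the rim, its centre over the 112 x 172 mm tank opening, upright within 20 degrees, slower than 30 mm/s, off the cleaner; both nuts lie in the basket (height (world z) of bush above 0.155 m and angle between bush's own z axis and vertical below 0.35 rad and contact force between tongs and bush above 1 N and contact force between the fingers and tongs above 1 N and distance between tongs and bush below 0.035 m and contact force between bush and cleaner below 0.05 N and linear speed of bush below 0.03 m/s and z of each of nut_a, nut_b in the frame of cleaner below 0.06 m and horizontal distance between each of nut_a, nut_b and cleaner below 0.11 m and x of bush in the frame of cleaner between -0.056 and 0.056 m and y of bush in the frame of cleaner between -0.086 and 0.086 m); the arm keeps its last pose, push and grip.
It fails at once if the robot touches the bush itself (contact force between any of the fingers, the arm and bush above 0.3 N).
It fails at once if the pot, the aerosol, the lid or the masking tape is shifted by more than 20 mm (distance of any of driver_pot, spray_can, tank_lid, masking_tape from where it was at the start of the episode above 0.02 m).
It also fails if it takes over 48 s, if anything falls off the work surface, if the arm or the gripper's body presses on something with over 40 N, if the wrist force passes 120 N, or if a joint passes its speed limit or range.

ROBOT

A 6-joint arm with a two-finger parallel gripper is mounted at the origin on a cart in front of the work surface, level with it; the furniture and walls round the work are solid. World frame = base frame: x ahead of the robot, y to its left, z up, the work surface at z = 0. Lengths are in mm, angles in rad, forces in N, time in s.
With the tool pointing down it reaches from about 350 to 975 mm from the base axis. Payload 7.1 kg.
Tool frame: the origin (TCP) lies between the finger pads; the fingertips stand 14 mm ahead of it and the grasp point (between the pads) lies 5 mm behind it; z points along the fingers, y is the line along which they close (so a half turn about z gives the same grasp; the last joint's range is limited). The gripper opens to 88 mm and grips with 3 to 60 N. Pads are 20 mm wide; open, the fingers measure 115 mm over their backs; the gripper's body (75 mm by 178 mm) begins 61 mm behind the grasp point.
Start: joints at [1.112, 0.423, 1.63, -0, 1.089, -0.019], TCP at [266.067, 565.521, 236.675] pointing down, gripper open.
Joint ranges: [-3, 3], [-0.9, 2.11], [0.09, 2.58], [-1.31, 4.45], [0.11, 2.69], [-2.54, 2.54]. Speed limits (rad/s): [2.39, 2.39, 3.01, 3.14, 3.14, 3.14].

INTERFACE

Orientations are given as a rotation vector (axis times angle).
In Python, from workcell import ctrl gives the robot as it stands. The module is installed in compiled form; this text tells all that it offers.
- The arm moves only by the tool servo_tool, never from a script. Its argument "plan" is a list of rows, each a list of 3 entries, a list of its own where there are three numbers: the closure, from 0 (fully open) to 1 (shut), then the shift along the world's x, y, z in mm, then the turn about the world's z in degrees. In form: [[hand, [x, y, z], yaw], ...]. A call has 1 to 10 rows; each row is the pose to reach, as a shift and turn from the pose commanded when the call began; what a row does not reach only later rows make up. A row lasts 1/12 s, in which the tool goes at most 41.7 mm and 7.16 degrees, less where a joint would pass 70% of its speed; a pose out of reach is approached as far as the arm can. A call with a gripper value outside its range is refused whole. The fingers move at their own pace and stop on an object; the grip force is fixed at half the most. Time passes only in rows, so rows that repeat a pose let the fingers close. It gives the time, the measured TCP pose, the force, the opening and the grip force at its end, in the units of the state.
- ctrl.get_obs(): the state, without advancing time (a new reading comes with each control period).
- ctrl.get_image(name): name is "scene" or "top" or "wrist"; returns the picture (400x640x3 uint8, blue, green, red); there is no depth.
- ctrl.camera_info(name): a dict with "fovy" (degrees; the focal length in pixels is half the picture's height over the tangent of half this angle, whatever the lens; pixels are square), "cx", "cy" (the principal point, pixels), "k1" (the pictures are not rectified: a ray, as slopes to the right and down, at radius r is drawn at 1 + k1 r^2 times it, then the intrinsics apply), "rvec" (rotation vector, rad) and "tvec" (3), from world to camera coordinates, as OpenCV has them; the wrist camera has in their place "T_tool_cam" (4x4, takes a point from camera to tool coordinates, whose origin is the TCP and whose axes are the flange's). Camera axes: x right, y down, z forward; pixel columns grow to the right and rows downward; lengths in mm; the calibration is good to about 2 mm. A picture is of the moment at which its call begins: read the wrist's pose just before it. camera_info takes no time and is no camera call.
- ctrl.close_job(): hands the job in; it is judged then, once.
The state is a dict: "t": time; "qpos": joint angles; "qvel": joint speeds; "joint_torque": joint torques, N m; "ee_pos": TCP position; "orientation": TCP orientation; "ft_force": force on the tool from outside, world axes, zero at the start; "moment": the same for the moment, N m; "width": finger opening in mm; "grasp_force": force on a finger pad.
Only numpy, scipy, OpenCV 4.12 (cv2) and the standard library are available. Lean on these libraries where they do the work, as an engineer would, in place of code of your own. Each camera call takes 0.05 s, during which the arm holds its last target. There are 200 camera calls.

## Working session

There is one attempt and no reset: what is moved stays moved. The work goes in short steps, Python scripts to look and compute and a tool call to move; the robot and the scene stay as the last step left them, time stands still between calls to the robot, and variables do not carry over. Pictures are saved under pics/ and viewed, at most 10 in all, crops included, and the job is handed in when it is done.

Besides the shell and the picture viewer there is one more tool, called after "Emit:" by a JSON object that holds its "op" and its "data". servo_tool: Moves the arm, as the interface text tells. Its arguments: {"type":"object","properties":{"plan":{"type":"array"}},"required":["plan"]}

```bash
mkdir -p pics; cat > h.py <<'E'
import numpy as np, cv2
from workcell import ctrl
R=lambda v: cv2.Rodrigues(np.array(v,float))[0]
def intr(n):
    i=ctrl.camera_info(n); f=200/np.tan(np.radians(i['fovy'])/2)
    return i,np.array([[f,0,i['cx']],[0,f,i['cy']],[0,0,1.]]),i['k1']
def pose(n,obs=None):
    i,K,k=intr(n)
    if 'rvec' in i: Rc=R(i['rvec']); return Rc.T,-Rc.T@np.array(i['tvec'],float).ravel()
    T=np.array(i['T_tool_cam'],float); o=obs or ctrl.get_obs(); Rt=R(o['orientation'])
    return Rt@T[:3,:3],Rt@T[:3,3]+np.array(o['ee_pos'],float)
def ray(n,uv,obs=None):
    i,K,k=intr(n)
    p=cv2.undistortPoints(np.array([[uv]],float),K,np.array([k,0,0,0,0.]))[0,0]
    Rw,c=pose(n,obs); d=Rw@np.array([*p,1]); return c,d/np.linalg.norm(d)
def atz(n,uv,z,obs=None):
    c,d=ray(n,uv,obs); return c+d*(z-c[2])/d[2]
def tri(rs):
    A=sum(np.eye(3)-np.outer(d,d) for c,d in rs); b=sum((np.eye(3)-np.outer(d,d))@c for c,d in rs)
    p=np.linalg.solve(A,b); return p,[np.linalg.norm(np.cross(p-c,d)) for c,d in rs]
def proj(n,P,obs=None):
    i,K,k=intr(n); Rw,c=pose(n,obs); 
    return cv2.projectPoints(np.array(P,float).reshape(-1,1,3),cv2.Rodrigues(Rw.T)[0],-Rw.T@c,K,np.array([k,0,0,0,0.]))[0][:,0]
E
python3 - <<'E'
from h import *
o=ctrl.get_obs(); print(o)
for n in("scene","top","wrist"):
    cv2.imwrite(f"pics/{n}0.png",ctrl.get_image(n)); print(n,*[a.round(2) for a in pose(n)],intr(n)[1][0,0],intr(n)[2])
E
```

```text
{'t': 0.0, 'qpos': array([ 1.11200768e+00,  4.23851761e-01,  1.63067098e+00,  1.70417493e-05,
        1.08860468e+00, -1.89955115e-02]), 'qvel': array([ 7.48080205e-05,  9.92301021e-04, -2.16960562e-03, -4.52178219e-04,
       -6.91009967e-04, -1.57027377e-03]), 'joint_torque': array([-2.02216164e-03, -5.44619393e+01, -2.73663676e+01,  6.42275345e-02,
        2.28951301e-02, -1.75363753e-04]), 'ee_pos': array([265.83102146, 565.06451634, 235.90233662]), 'orientation': array([-6.85200994e-01, -3.06557086e+00,  2.33645119e-03]), 'ft_force': array([ 0.07887945, -1.73544835, -0.79500196]), 'moment': array([-0.0445786 ,  0.01359378, -0.01267818]), 'grasp_force': 0.0, 'width': 87.38260799907475}
scene [[-0.87 -0.42  0.26]
 [-0.49  0.75 -0.44]
 [-0.01 -0.52 -0.86]] [ 294.03  538.85 1071.02] 498.0168732332225 -0.10051528157514097
top [[-0.02 -0.99  0.1 ]
 [-1.    0.02  0.04]
 [-0.04 -0.1  -0.99]] [518.    30.02 962.87] 361.8959921279141 -0.03665705334868462
wrist [[ 0.43  0.87  0.25]
 [ 0.9  -0.41 -0.12]
 [-0.    0.28 -0.96]] [196.84 597.59 384.72] 301.27429393637186 -0.00933253925984362
```

View pics/scene0.png

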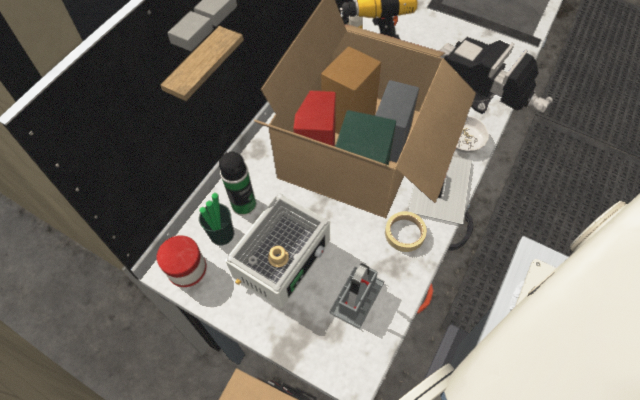

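View pics/top0.png

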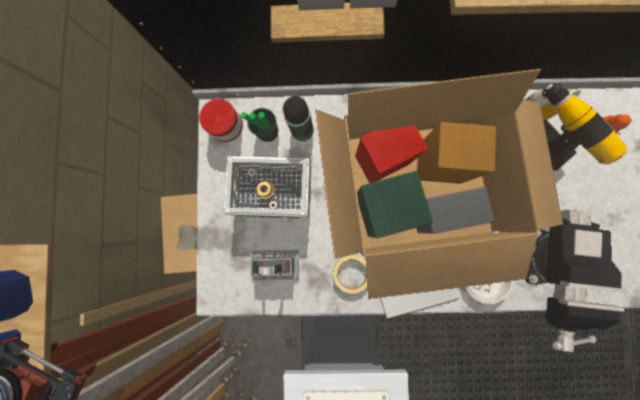

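The scene view shows the cleaner at about (280,245) with the bush at (279,256), and the tongs in their stand at (358,290). In the top view the cleaner is at (268,187), the bush at (264,188), the stand at (275,266) and the tape at (350,273).

```bash
python3 - <<'E'
from h import *
a=cv2.imread("pics/top0.png")[150:290,220:320]; b=cv2.imread("pics/scene0.png")[195:330,225:390]
a=cv2.resize(a,None,fx=4,fy=4,interpolation=3); b=cv2.resize(b,None,fx=2.4,fy=2.4,interpolation=3)
c=np.zeros((560,800,3),np.uint8); c[:,:400]=a; c[:b.shape[0],402:402+b.shape[1]]=b
cv2.imwrite("pics/c0.png",c)
for nm,uv,z in [("rim c",(268,187),110),("bush top",(264,187),70),("stand",(275,266),70)]: print(nm,atz("top",uv,z).round(0))
for nm,uv,z in [("bush top",(279,254),70),("stand",(358,290),70)]: print(nm,atz("scene",uv,z).round(0))
E
```

```text
rim c [622. 177. 110.]
bush top [627. 194.  70.]
stand [432. 168.  70.]
bush top [619. 194.  70.]
stand [428. 183.  70.]
```

View pics/c0.png

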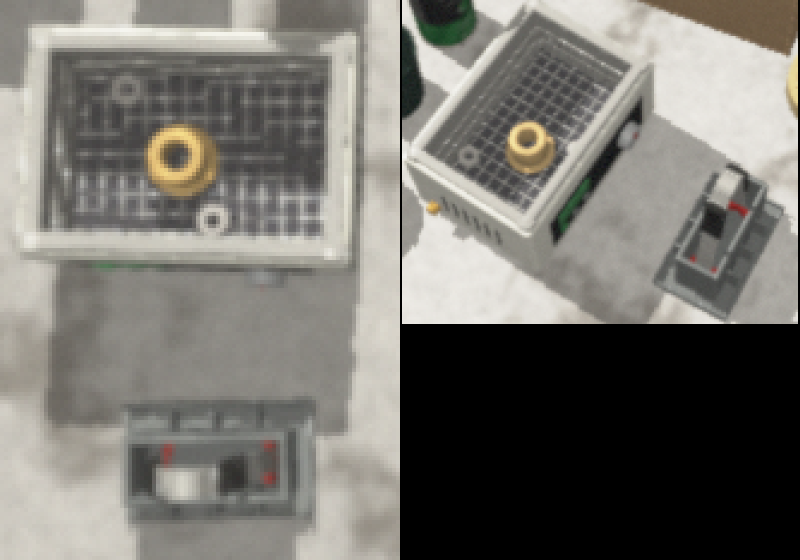

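The crop shows the stand's long side along world y, with the bow at (185,480) and the grips on either side of it. The bush is at (176,147) and the nuts at (126,88) and (212,220).

Emit:
{"op": "servo_tool", "data": {"plan": [[0,[41,-38,20],5],[0,[55,-75,40],10],[0,[70,-112,60],15],[0,[85,-150,80],20],[0,[100,-188,94],25.2],[0,[116,-226,94],25.2],[0,[132,-264,94],25.2],[0,[148,-302,94],25.2],[0,[160,-340,94],25.2],[0,[166,-378,94],25.2]]}}

```text
t: 0.98
ee_pos: [428.5, 204.5, 330.8]
orientation: [-0.0, 3.141, 0.0]
ft_force: [0.1, -0.9, 0.1]
width: 88.0
grasp_force: 0.0
```

Emit:
{"op": "servo_tool", "data": {"plan": [[0,[0,-17,0],0],[0,[0,-17,0],0],[0,[0,-17,0],0]]}}

```text
t: 1.23
ee_pos: [427.8, 188.7, 330.6]
orientation: [-0.004, -3.142, -0.001]
ft_force: [-0.4, -0.1, -0.2]
width: 88.1
grasp_force: 0.0
```

```bash
python3 - <<'E'
from h import *
import json
o=ctrl.get_obs(); im=ctrl.get_image("wrist"); cv2.imwrite("pics/w1.png",im)
o={k:np.array(v).tolist() for k,v in o.items()}; json.dump(o,open("o1.json","w")); print(o)
cv2.imwrite("pics/w1c.png",cv2.resize(im,(800,500),interpolation=3))
E
```

```text
{'t': 1.2333, 'qpos': [0.3897554713276124, 0.07702831346993577, 1.863667592221754, 0.00038004218930471565, 1.2007916195527135, -1.1786837011091709], 'qvel': [0.040670977295054235, 0.01198260166790876, -0.015913027572533094, 0.004832512356653791, -0.0022360791875928295, 0.006540425505340336], 'joint_torque': [-1.33406650274992, -34.93394136428833, -29.00322675704956, -0.10777304414659739, 0.13450903818011284, -0.12991620227694511], 'ee_pos': [427.8290251788436, 188.71702666091667, 330.6262018211421], 'orientation': [-0.003918407675195412, -3.141552335282719, -0.0005775068666535331], 'ft_force': [-0.4007169261414203, -0.08119868069739328, -0.18353882784666803], 'moment': [0.09312459668988693, 0.0038118057089646514, -0.009640303216176701], 'grasp_force': 0.0, 'width': 88.05226182243459}
```

View pics/w1c.png

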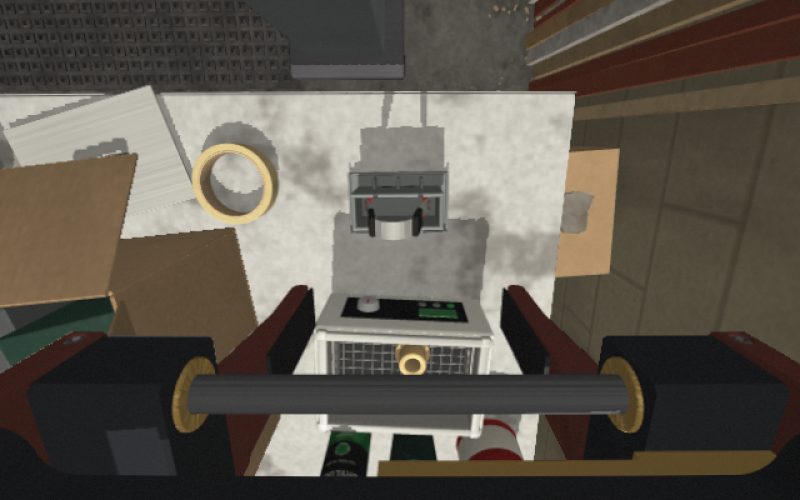

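The wrist view shows the tongs' bow at crop pixel (397,228), the grips at (372,222) and (418,222), the bush at (412,362), the tape at (234,180) and the lid at (105,150). A second wrist position will give the heights.

Emit:
{"op": "servo_tool", "data": {"plan": [[0,[35,0,-10],0],[0,[70,0,-20],0],[0,[100,0,-30],0],[0,[100,0,-30],0],[0,[100,0,-30],0]]}}

```text
t: 1.7
ee_pos: [527.9, 190.7, 299.1]
orientation: [0.002, -3.139, 0.001]
ft_force: [-0.5, -0.4, 0.5]
width: 88.0
grasp_force: 0.0
```

```bash
python3 - <<'E'
from h import *
import json
o=ctrl.get_obs(); im=ctrl.get_image("wrist"); cv2.imwrite("pics/w2.png",im)
o={k:np.array(v).tolist() for k,v in o.items()}; json.dump(o,open("o2.json","w")); print(o['ee_pos'],o['orientation'])
o1=json.load(open("o1.json")); w1=cv2.imread("pics/w1.png")
pt=[432,172,100]; pb=[622,185,90]
c=np.zeros((600,800,3),np.uint8)
def put(img,ob,P,w,h,s,x,y,n="wrist"):
    u=proj(n,P,ob)[0].astype(int); x0=u[0]-w//2; y0=max(0,u[1]-h//2); q=cv2.resize(img[y0:y0+h,x0:x0+w],None,fx=s,fy=s,interpolation=2)
    c[y:y+q.shape[0],x:x+q.shape[1]]=q; print("crop origin",x0,y0,"scale",s,"at",x,y)
put(w1,o1,pt,100,75,4,0,0)
put(im,o,pt,100,75,4,400,0)
put(im,o,pb,160,100,3,0,300)
put(w1,o1,pb,105,100,3,482,300)
cv2.imwrite("pics/c2.png",c)
E
```

```text
[527.8714796791218, 190.65383641776816, 299.12664627967035] [0.0016498380097340858, -3.1389692359436823, 0.0008363592777151337]
crop origin 263 137 scale 4 at 0 0
crop origin 259 54 scale 4 at 400 0
crop origin 241 196 scale 3 at 0 300
crop origin 271 248 scale 3 at 482 300
```

View pics/c2.png

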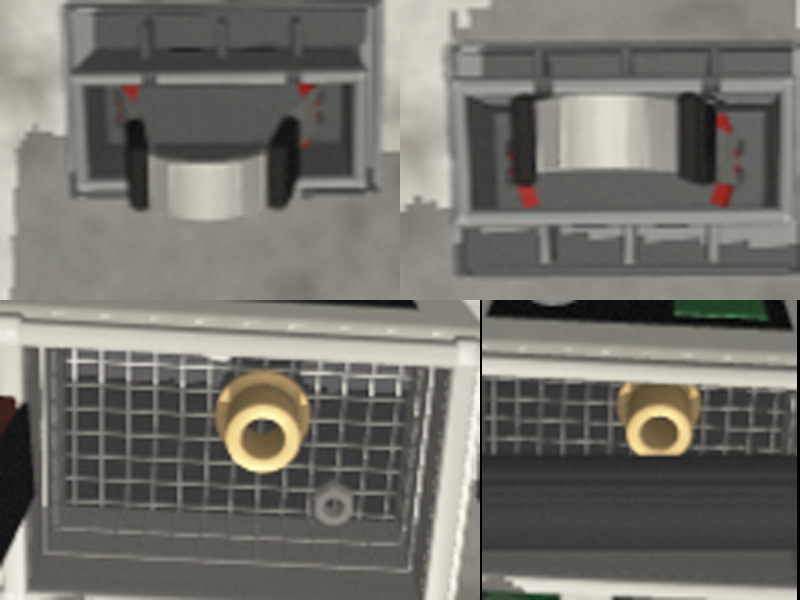

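The composite shows the bow at (210,188) and (607,131), the box rim corners, and the bush's top ring at (263,437) and (660,432). One nut is at (334,504).

```bash
python3 - <<'E'
from h import *
import json
o1=json.load(open("o1.json"));o2=json.load(open("o2.json"))
f=lambda x,y,ox,oy,s,X,Y:((x-X+.5)/s-.5+ox,(y-Y+.5)/s-.5+oy)
A=lambda x,y:f(x,y,263,137,4,0,0);B=lambda x,y:f(x,y,259,54,4,400,0)
C=lambda x,y:f(x,y,241,196,3,0,300);D=lambda x,y:f(x,y,271,248,3,482,300)
T=lambda a,b:[q.round(1) if hasattr(q,'round') else np.round(q,1) for q in tri([ray("wrist",a,o1),ray("wrist",b,o2)])]
print("bow",T(A(210,188),B(607,131)))
print("bush top",T(D(660,432),C(263,437)))
print("bush scene/top",[atz("scene",(279,254),70).round(1)])
for p in[(455,82),(796,80),(795,222),(452,222),(607,131)]: print("stand B z70",atz("wrist",B(*p),70,o2).round(1))
for p in[(78,190),(370,184),(76,80),(366,76)]: print("stand A z70",atz("wrist",A(*p),70,o1).round(1))
for p in[(25,345),(455,362),(424,600),(30,600)]: print("tank C z110",atz("wrist",C(*p),110,o2).round(1))
for p in[(30,28),(356,33),(350,262),(24,252)]: print("cleaner top",atz("top",(220+p[0]/4,150+p[1]/4),110).round(1))
for p in[(515,185),(715,182)]:print("grip z~118",atz("wrist",B(*p),100,o2).round(1))
print("bow z155",atz("wrist",B(607,131),155,o2).round(1),atz("wrist",A(210,188),155,o1).round(1))
print("nut",atz("wrist",C(334,504),50,o2).round(1), "nut top", atz("top",(220+126/4,150+88/4),50).round(1),atz("top",(220+212/4,150+219/4),50).round(1))
E
```

```text
bow [array([430.6, 176. , 153.4]), array([0.3, 0.3])]
bush top [array([622.3, 193.9,  72.7]), array([0.4, 0.4])]
bush scene/top [array([619.1, 194.3,  70. ])]
stand B z70 [411.1 127.3  70. ]
stand B z70 [410.5 227.   70. ]
stand B z70 [450.4 227.9  70. ]
stand B z70 [450.5 124.6  70. ]
stand B z70 [424.6 171.6  70. ]
stand A z70 [451.5 127.1  70. ]
stand A z70 [449.6 229.1  70. ]
stand A z70 [413.  128.1  70. ]
stand A z70 [411.8 226.8  70. ]
tank C z110 [566.1  99.1 110. ]
tank C z110 [572.9 269.2 110. ]
tank C z110 [681.6 262.8 110. ]
tank C z110 [681.9  93.1 110. ]
cleaner top [697.5 275.5 110. ]
cleaner top [688.9  77.7 110. ]
cleaner top [552.   83.6 110. ]
cleaner top [561.9 278.3 110. ]
grip z~118 [440.8 147.6 100. ]
grip z~118 [440.  202.6 100. ]
bow z155 [430.7 175.8 155. ] [430.2 176.4 155. ]
nut [668.3 228.6  50. ] nut top [669.1 229.8  50. ] [583.5 174.7  50. ]
```

Emit:
{"op": "servo_tool", "data": {"plan": [[0,[-34,-5,0],0.5],[0,[-68,-10,0],0.5],[0,[-97,-15,0],0.5],[0,[-97,-15,-30],0.5],[0,[-97,-15,-65],0.5],[0,[-97,-15,-100],0.5],[0,[-97,-15,-100],0.5],[0,[-97,-15,-100],0.5]]}}

```text
t: 2.42
ee_pos: [429.0, 174.5, 200.5]
orientation: [0.016, -3.138, 0.002]
ft_force: [0.0, -0.4, 0.1]
width: 87.7
grasp_force: 0.0
```

```bash
python3 - <<'E'
from h import *
o=ctrl.get_obs(); im=ctrl.get_image("wrist"); cv2.imwrite("pics/w3.png",im); cv2.imwrite("pics/w3c.png",cv2.resize(im[:300],(800,375)))
print(o['ee_pos'],o['orientation'],o['ft_force'])
R3=R(o['orientation']); print(R3.round(3))
E
```

```text
[429.01667639 174.52572002 200.48833905] [ 1.56366783e-02 -3.13845400e+00  1.56042594e-03] [ 0.00443443 -0.44663056  0.1062972 ]
[[-1.    -0.01  -0.003]
 [-0.01   1.    -0.001]
 [ 0.003 -0.001 -1.   ]]
```

View pics/w3c.png

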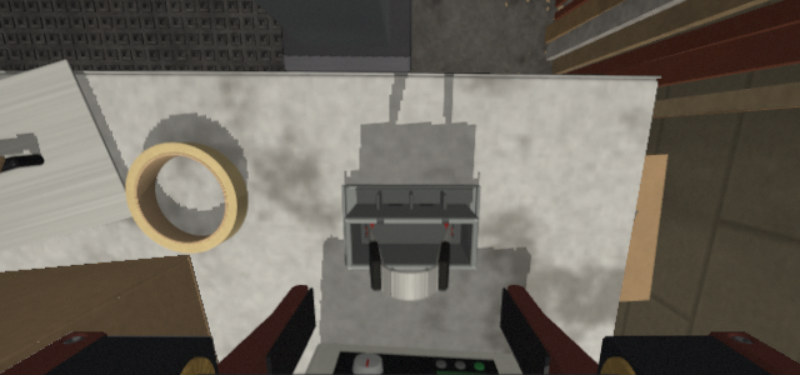

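The bow at (410,285) lies midway between the fingers at (312,300) and (503,300), so I descend.

Emit:
{"op": "servo_tool", "data": {"plan": [[0,[1,1,-20],0],[0,[1,1,-40],0],[0,[1,1,-55],0],[0,[1,1,-68],0],[0,[1,1,-78],0],[0,[1,1,-87],0],[0,[1,1,-87],0],[0,[1,1,-87],0]]}}

```text
t: 3.13
ee_pos: [432.2, 175.6, 114.2]
orientation: [-0.014, 3.141, 0.0]
ft_force: [-0.4, 0.5, 0.4]
width: 87.9
grasp_force: 0.0
```

Emit:
{"op": "servo_tool", "data": {"plan": [[0.3,[0,0,0],0],[0.3,[0,0,0],0],[0.3,[0,0,0],0],[0.35,[0,0,0],0],[0.35,[0,0,0],0],[0.37,[0,0,0],0],[0.37,[0,0,0],0],[0.37,[0,0,0],0]]}}

```text
t: 3.8
ee_pos: [431.7, 175.3, 113.6]
orientation: [0.014, -3.142, 0.0]
ft_force: [-0.1, 0.7, 0.2]
width: 55.5
grasp_force: 0.0
```

Emit:
{"op": "servo_tool", "data": {"plan": [[0.385,[0,0,0],0],[0.385,[0,0,0],0],[0.4,[0,0,0],0],[0.4,[0,0,0],0],[0.4,[0,0,0],0]]}}

```text
t: 4.22
ee_pos: [431.8, 175.3, 113.6]
orientation: [-0.014, 3.142, -0.0]
ft_force: [-0.3, 0.6, 1.5]
width: 52.8
grasp_force: 5.0
```

Emit:
{"op": "servo_tool", "data": {"plan": [[0.4,[0,0,10],0],[0.4,[0,0,25],0],[0.4,[0,0,40],0],[0.4,[0,0,60],0],[0.4,[0,0,80],0],[0.4,[0,0,100],0],[0.4,[0,0,120],0],[0.4,[0,0,140],0],[0.4,[0,0,150],0],[0.4,[0,0,150],0]]}}

```text
t: 5.05
ee_pos: [432.9, 175.7, 266.1]
orientation: [-0.014, 3.137, 0.002]
ft_force: [0.4, 0.4, -0.8]
width: 52.9
grasp_force: 3.5
```

```bash
python3 - <<'E'
from h import *
o=ctrl.get_obs(); print(o['ee_pos'],o['width'],o['grasp_force'],o['ft_force'])
a=ctrl.get_image("wrist"); s=ctrl.get_image("scene"); cv2.imwrite("pics/s4.png",s)
c=np.zeros((600,800,3),np.uint8); c[:280,:640]=a[:280]; q=cv2.resize(s[190:340,220:420],None,fx=2.1,fy=2.1,interpolation=3); c[281:281+q.shape[0],:q.shape[1]]=q
cv2.imwrite("pics/c4.png",c)
E
```

```text
[432.88273006 175.71385306 266.09042478] 52.92079508757249 3.519024954875931 [ 0.40508789  0.4246643  -0.78025671]
```

View pics/c4.png

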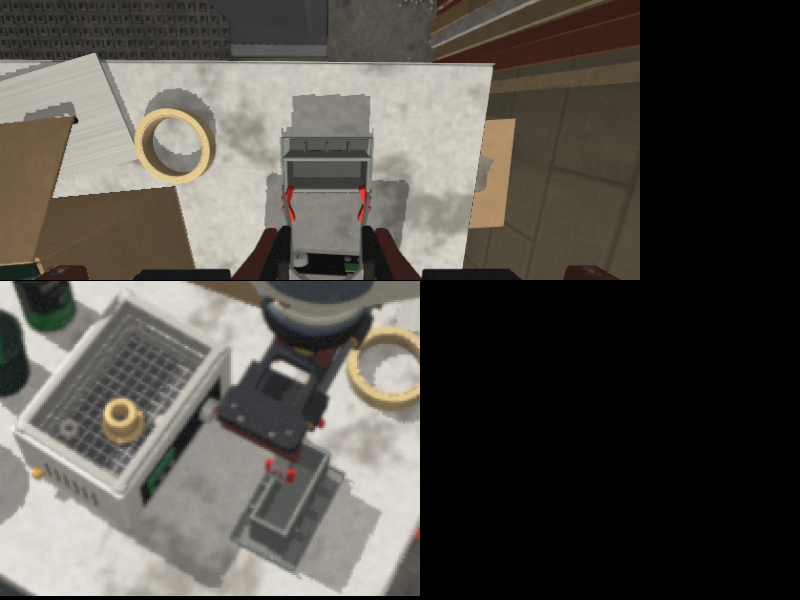

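The tongs hang upright in the fingers, with the red jaws at (289,203) and (363,203). The bush and nuts have not moved.

Emit:
{"op": "servo_tool", "data": {"plan": [[0.4,[20,2,4],-0.5],[0.4,[50,5,4],-1],[0.4,[80,8,4],-1.5],[0.4,[110,11,4],-2],[0.4,[140,14,4],-2.5],[0.4,[165,16,4],-3.2],[0.4,[182,18,4],-3.2],[0.4,[189,18,4],-3.2],[0.4,[189,18,4],-3.2],[0.4,[189,18,4],-3.2]]}}

```text
t: 5.98
ee_pos: [619.6, 193.0, 266.0]
orientation: [-0.074, -3.138, 0.001]
ft_force: [0.6, 0.3, -1.6]
width: 52.5
grasp_force: 3.5
```

```bash
python3 - <<'E'
from h import *
import json
o=ctrl.get_obs(); print(o['ee_pos'],o['orientation'],o['width'],o['grasp_force'],o['ft_force'])
a=ctrl.get_image("wrist"); cv2.imwrite("pics/w5.png",a)
json.dump({k:np.array(v).tolist() for k,v in o.items()},open("o5.json","w"))
P=np.array(o['ee_pos']); 
print("expected tongs origin px",proj("wrist",P+[0,0,-104],o).round(1),"bush top px",proj("wrist",[622,194,71],o).round(1))
cv2.imwrite("pics/w5c.png",cv2.resize(a[100:290,210:450],(750,594),interpolation=3))
E
```

```text
[619.55125222 192.96774166 266.01768274] [-7.40500518e-02 -3.13769628e+00  1.40251471e-03] 52.508789814733326 3.5189983720192686 [ 0.64814103  0.32214243 -1.55674271]
expected tongs origin px [[326.5 200.6]] bush top px [[327.4 180.2]]
```

View pics/w5c.png

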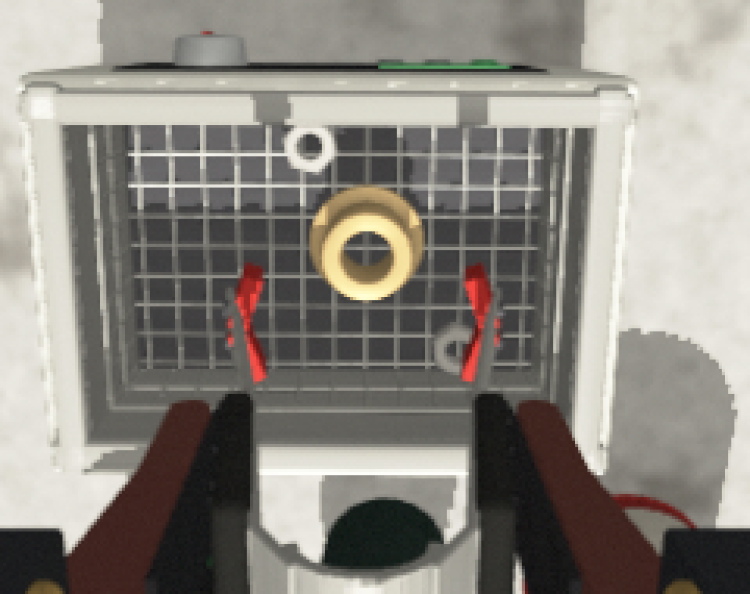

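The bush ring sits at crop (367,250), exactly where (622,194) projects, and the jaws are centred at (364,322). No nut is in the way, so I lower the tongs.

Emit:
{"op": "servo_tool", "data": {"plan": [[0.4,[1,0.5,-10],0],[0.4,[1,0.5,-30],0],[0.4,[1,0.5,-50],0],[0.4,[1,0.5,-65],0],[0.4,[1,0.5,-80],0],[0.4,[1,0.5,-92],0],[0.4,[1,0.5,-102],0],[0.4,[1,0.5,-109],0],[0.4,[1,0.5,-113],0],[0.4,[1,0.5,-113],0]]}}

```text
t: 6.87
ee_pos: [621.4, 193.7, 153.9]
orientation: [-0.074, -3.14, 0.0]
ft_force: [-0.2, -0.6, -0.9]
width: 52.7
grasp_force: 3.5
```

```bash
python3 - <<'E'
from h import *
o=ctrl.get_obs(); print(o['ee_pos'],o['orientation'],o['width'],o['grasp_force'],o['ft_force'])
a=ctrl.get_image("wrist"); cv2.imwrite("pics/w6.png",a)
P=np.array(o['ee_pos']); print(proj("wrist",[P+[0,0,-104],[622,194,71]],o).round(1))
cv2.imwrite("pics/w6c.png",cv2.resize(a[80:280,200:440],(720,600),interpolation=3))
E
```

```text
[621.37903501 193.70844996 153.90770637] [-7.39361592e-02 -3.13976702e+00  4.89481094e-04] 52.741448426821606 3.5189571662340313 [-0.24705989 -0.58293825 -0.92531748]
[[326.4 200.4]
 [326.8 208.6]]
```

View pics/w6c.png

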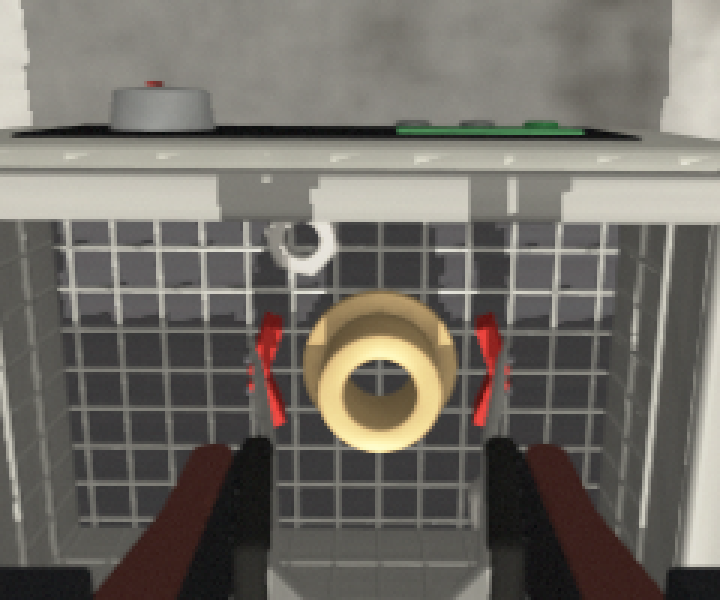

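The jaws at (268,370) and (488,370) are either side of the barrel (380,380), just above the flange, so I close.

Emit:
{"op": "servo_tool", "data": {"plan": [[0.43,[1,0,0],0],[0.45,[1,0,0],0],[0.47,[1,0,0],0],[0.49,[1,0,0],0],[0.51,[1,0,0],0],[0.53,[1,0,0],0],[0.56,[1,0,0],0],[0.6,[1,0,0],0],[0.7,[1,0,0],0],[0.7,[1,0,0],0]]}}

```text
t: 7.75
ee_pos: [622.9, 193.8, 154.9]
orientation: [0.074, 3.14, 0.0]
ft_force: [-0.3, -2.1, 1.9]
width: 42.5
grasp_force: 30.0
```

Emit:
{"op": "servo_tool", "data": {"plan": [[0.8,[0,0,0],0],[0.8,[0,0,0],0],[0.8,[0,0,0],0],[0.8,[0,0,0],0]]}}

```text
t: 8.08
ee_pos: [622.9, 193.8, 154.8]
orientation: [0.074, 3.14, 0.0]
ft_force: [-0.8, -0.6, 3.4]
width: 42.6
grasp_force: 30.0
```

Emit:
{"op": "servo_tool", "data": {"plan": [[0.8,[0,0,5],0],[0.8,[0,0,12],0],[0.8,[0,0,22],0],[0.8,[0,0,35],0],[0.8,[0,0,50],0],[0.8,[0,0,65],0],[0.8,[0,0,80],0],[0.8,[0,0,95],0],[0.8,[0,0,110],0],[0.8,[0,0,120],0]]}}

```text
t: 8.92
ee_pos: [623.4, 194.0, 277.5]
orientation: [0.074, 3.138, 0.001]
ft_force: [0.5, -0.3, -1.8]
width: 42.6
grasp_force: 30.0
```

Emit:
{"op": "servo_tool", "data": {"plan": [[0.8,[0,0,8],0],[0.8,[0,0,13],0],[0.8,[0,0,15],0],[0.8,[0,0,15],0],[0.8,[0,0,15],0],[0.8,[0,0,15],0],[0.8,[0,0,15],0],[0.8,[0,0,15],0]]}}

```text
t: 9.58
ee_pos: [622.6, 193.7, 289.0]
orientation: [-0.074, -3.14, 0.001]
ft_force: [-0.6, 0.5, -1.5]
width: 42.8
grasp_force: 30.0
```

```bash
python3 - <<'E'
from h import *
o=ctrl.get_obs(); print(o['ee_pos'],o['width'],o['grasp_force'],o['ft_force'])
a=ctrl.get_image("wrist"); s=ctrl.get_image("scene")
c=np.zeros((600,800,3),np.uint8); q=cv2.resize(a[100:300,200:450],None,fx=1.6,fy=1.6,interpolation=3); c[:q.shape[0],:q.shape[1]]=q
q=cv2.resize(s[170:320,210:400],None,fx=2,fy=2,interpolation=3); c[:q.shape[0],410:410+q.shape[1]]=q
cv2.imwrite("pics/c7.png",c[:330])
P=np.array(o['ee_pos']); print(proj("wrist",[P+[0,0,-83]],o).round(1))
E
```

```text
[622.56418038 193.73396402 288.99789362] 42.776194775592174 29.998433589935303 [-0.60891167  0.47959889 -1.46581095]
[[326.5 207.9]]
```

View pics/c7.png

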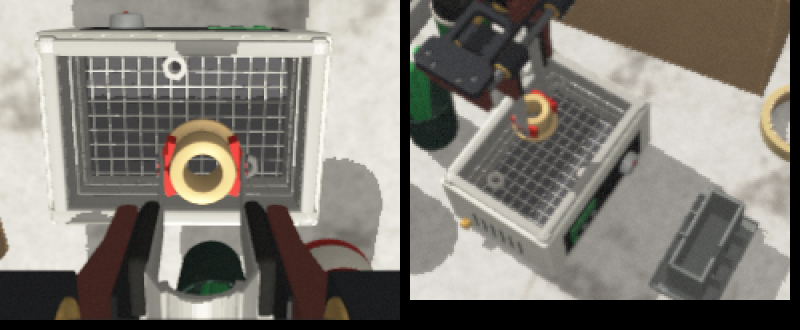

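The bush hangs upright in the jaws at wrist-crop pixel (203,170), about 60 mm above the rim. Both nuts are still in the basket, at (175,68) and (252,165), so I hand in.

```bash
python3 -c "
from workcell import ctrl
print(ctrl.close_job())"
```

```text
the job is handed in; nothing more can be done
None
```

The bush hangs upright in the squeezed tongs over the tank opening, about 60 mm above the rim, with both nuts still in the basket; I handed the job in at about 10 s, but no verdict was returned.

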